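# Put the leather-hard pots away in the damp box

### The job

Put the leather-hard pots from the plywood board away in the damp box: first swing its lid up by the handle until the stay arm snaps over and holds the lid up by itself, then stand every pot upright on the plaster inside. The clay is still soft enough to mark and crack, so hold the pots only gently and set them down, do not drop them. Then bring the lid down and press its front edge until it snaps home past both spring clips, leaving the other things on the table where they are.

Things in the scene. Friction and masses are not known exactly. Their poses are not given: they have to be found in the camera images.
- box_in (a point): Centre of the plaster slab's top inside the damp box, 15 mm above the table. The box is a fixed off-white plastic tub, outside 180 (x) x 400 (y) x 105 mm high, walls 5 mm; inside 170 x 390 mm, 90 mm from slab to rim. Axes: z up, y along its length, x from its front (handle side, -x) to its hinge side (+x).
- lid_hinge (a point): Middle of the lid's hinge axis (along y), on the tub's rear (+x) top edge: 90 mm behind and 90 mm above box_in. Axes as box_in, not turning with the lid. The lid: a clear pane in a flat grey frame, 187 mm from hinge to front edge, 410 mm wide, 8 mm thick, 0.45 kg; shut, it lies level on the rim, open, it towers 290 mm above the table, so reach in from the front.
- lid (a joint): Lid angle, rad: 0 snapped shut, 1.68 fully open (stop, just past upright). At the start it rests unlatched on its two clips at about 0.08. Lifting takes about 8 N at the handle. The sprung, damped stay arm goes over centre: let go below about 1.0 the lid sinks back onto the clips in a second or two; above, it goes up to the stop and stays until pulled back (about 5 N at the handle).
- lid_handle (a point): Middle of the handle: a round bar 10 mm thick, 110 mm long along y, joined to the lid at both ends; 35 mm free between bar and lid edge, so it can be straddled from above at any lid angle and turns between the fingers. It swings with the lid: at angle a it is 225 cos a - 4 sin a mm in front of (-x) and 225 sin a + 4 cos a mm above the hinge.
- lid_press (a point): Where to press: on the lid's upper face, mid-width, 170 mm from the hinge, 17 mm behind the front edge; 113 mm above the table when shut, about 13 mm more when resting on the clips. Pressing down with 10 to 20 N makes the noses under the front edge snap past the two sprung roller clips on the tub's front (140 mm either side of the middle); the lid then stays shut.
- stay_pin (a point): Pin at the lid's end of the stay arm: a sprung telescopic arm (dark tube, steel rod, 85 to 111 mm long) on the outside of the tub's -y end, pivoted 35 mm below the rim. It swings with the lid; nothing needs to touch it.
- pot1_c (a point): Leather-hard clay beaker, straight, 60 mm diameter, 70 mm high, open on top, wall 5 mm. Point on its axis half-way up; z along the axis. All pots start upright on the board, weigh 0.14 to 0.22 kg, and crack if the fingers press one with more than 90 N (sum of both fingers); about 20 N a finger is enough. Any may be absent (None); 3 to 5 are present.
- pot2_c (a point): Leather-hard clay tumbler flaring from 50 mm diameter at the foot to 64 mm at the rim, 68 mm high, open on top. Point on its axis half-way up (57 mm diameter there). Same limits as pot1. None when absent.
- pot3_c (a point): Leather-hard clay round-bellied cup, 64 mm diameter at the belly (34 mm up), 48 mm at the foot, 56 mm at the rim, 62 mm high, open on top. Point on its axis half-way up. Same limits as pot1. None when absent.
- pot4_c (a point): Leather-hard clay small beaker, straight, 56 mm diameter, 62 mm high, open on top. Point on its axis half-way up. Same limits as pot1. None when absent.
- pot5_c (a point): Leather-hard clay cup narrowing from 62 mm diameter at the foot to 52 mm at the rim, 58 mm high, open on top. Point on its axis half-way up (57 mm diameter there). Same limits as pot1. None when absent.
- board: Plywood ware board, 310 x 310 mm, 12 mm thick, fixed, lying on the table; the pots start on it about 105 mm apart, one in the middle and one towards each corner. Origin: centre of its underside.
- jar: Bystander: white lidded glaze jar, 68 mm diameter, 90 mm high, behind the work. Origin: centre of its underside. Leave alone.
- bowl: Bystander: white glazed bowl, 110 mm diameter, 50 mm high, behind the work. Origin: centre of its underside. Leave alone.
- paddle: Bystander: wooden clay paddle, 205 mm long, 55 mm wide, 14 mm thick, lying flat behind the work. Origin: on its underside near the middle. Leave alone.
Not all that is in view belongs to the job. Leave any turquoise or yellow look-alike of the part that bears pot1_c alone.

How it is judged:
On the way, in this order (a step that is already met when the one before it is completed fails the run):
1. the lid stands open alone, held by the stay arm, the gripper clear of its handle (value of joint lid above 1.6 rad and velocity of joint lid between -0.1 and 0.1 rad/s and distance between the grasp point and lid_handle above 0.06 m), for 0.3 s.
2. every pot stands upright and released in the box while the lid still stands open (x of pot1_c in the frame of box_in between -0.084 and 0.084 m and y of pot1_c in the frame of box_in between -0.194 and 0.194 m and z of pot1_c in the frame of box_in between 0.023 and 0.05 m and angle between each of pot1_c, pot2_c, pot3_c, pot4_c, pot5_c's own z axis and vertical below 0.2 rad and x of pot2_c in the frame of box_in between -0.084 and 0.084 m and y of pot2_c in the frame of box_in between -0.194 and 0.194 m and z of pot2_c in the frame of box_in between 0.022 and 0.049 m and x of pot3_c in the frame of box_in between -0.084 and 0.084 m and y of pot3_c in the frame of box_in between -0.194 and 0.194 m and z of pot3_c in the frame of box_in between 0.019 and 0.046 m and x of pot4_c in the frame of box_in between -0.084 and 0.084 m and y of pot4_c in the frame of box_in between -0.194 and 0.194 m and z of pot4_c in the frame of box_in between 0.019 and 0.046 m and x of pot5_c in the frame of box_in between -0.084 and 0.084 m and y of pot5_c in the frame of box_in between -0.194 and 0.194 m and z of pot5_c in the frame of box_in between 0.017 and 0.044 m and value of joint lid above 1.5 rad and contact force between the fingers and pot1 below 0.2 N and contact force between the fingers and pot2 below 0.2 N and contact force between the fingers and pot3 below 0.2 N and contact force between the fingers and pot4 below 0.2 N and contact force between the fingers and pot5 below 0.2 N), for 0.3 s.
3. the lid is pressed home past both clips (value of joint lid below 0.02 rad), for 0.3 s.
At the end, for the whole second after the job is handed in: Every pot that is present stands inside the damp box, upright within 0.2 rad, on the plaster, at rest; the lid is snapped shut (lid angle below 0.02 rad) (x of pot1_c in the frame of box_in between -0.084 and 0.084 m and y of pot1_c in the frame of box_in between -0.194 and 0.194 m and z of pot1_c in the frame of box_in between 0.023 and 0.05 m and angle between each of pot1_c, pot2_c, pot3_c, pot4_c, pot5_c's own z axis and vertical below 0.2 rad and x of pot2_c in the frame of box_in between -0.084 and 0.084 m and y of pot2_c in the frame of box_in between -0.194 and 0.194 m and z of pot2_c in the frame of box_in between 0.022 and 0.049 m and x of pot3_c in the frame of box_in between -0.084 and 0.084 m and y of pot3_c in the frame of box_in between -0.194 and 0.194 m and z of pot3_c in the frame of box_in between 0.019 and 0.046 m and x of pot4_c in the frame of box_in between -0.084 and 0.084 m and y of pot4_c in the frame of box_in between -0.194 and 0.194 m and z of pot4_c in the frame of box_in between 0.019 and 0.046 m and x of pot5_c in the frame of box_in between -0.084 and 0.084 m and y of pot5_c in the frame of box_in between -0.194 and 0.194 m and z of pot5_c in the frame of box_in between 0.017 and 0.044 m and value of joint lid below 0.02 rad and linear speed of each of pot1, pot2, pot3, pot4, pot5 below 0.03 m/s); the robot touches nothing.
It fails at once if a pot squeezed with more than 90 N by the fingers (contact force between the fingers and pot1 above 90 N or contact force between the fingers and pot2 above 90 N or contact force between the fingers and pot3 above 90 N or contact force between the fingers and pot4 above 90 N or contact force between the fingers and pot5 above 90 N).
It fails at once if a pot dropped (falls freely faster than 1 m/s, about 50 mm) ((linear speed of pot1 above 1 m/s and contact force between the fingers and pot1 below 0.2 N) or (linear speed of pot2 above 1 m/s and contact force between the fingers and pot2 below 0.2 N) or (linear speed of pot3 above 1 m/s and contact force between the fingers and pot3 below 0.2 N) or (linear speed of pot4 above 1 m/s and contact force between the fingers and pot4 below 0.2 N) or (linear speed of pot5 above 1 m/s and contact force between the fingers and pot5 below 0.2 N)).
It fails at once if the jar, the bowl or the paddle moved by more than 30 mm (distance of any of jar, bowl, paddle from where it was at the start of the episode above 0.03 m).
Of pot1, pot2, pot3, pot4, pot5 only 3 to 5 are there at a start; the rules pass over those that are not, and their reading is None.
At some moment in a run one of pot1, pot2, pot3, pot4, pot5 may be knocked a few centimetres aside while the robot is not near it.
It also fails if it takes over 210 s, if anything falls off the work surface, if the arm or the gripper's body presses on something with over 40 N, if the wrist force passes 120 N, or if a joint passes its speed limit or range.

### The arm

A 6-joint arm with a two-finger parallel gripper is mounted at the origin on the work surface. World frame = base frame: x ahead of the robot, y to its left, z up, the work surface at z = 0. Lengths are in m, angles in rad, forces in N, time in s.
With the tool pointing down it reaches from about 0.275 to 0.75 m from the base axis. Payload 10.2 kg.
Tool frame: the origin (TCP) lies at the very end of the fingers, on their centre line; the grasp point (between the pads) lies 19 mm behind it; z points along the fingers, y is the line along which they close (so a half turn about z gives the same grasp; the last joint's range is limited). The gripper opens to 85 mm and grips with 20 to 120 N. Pads are 22 mm wide; open, the fingers measure 114 mm over their backs; the gripper's body (76 mm by 85 mm) begins 54 mm behind the grasp point. The pads swing forward as they close: fully open they stand 13 mm farther back than shut.
Start: joints at [0.951, 0.313, 1.498, -0, 1.331, -0.223], TCP at [0.203, 0.484, 0.231] pointing down, gripper open.
Joint ranges: [-2.94, 2.94], [-0.97, 2.17], [0.19, 2.56], [-1.23, 4.37], [0.02, 3.11], [-2.88, 2.88]. Speed limits (rad/s): [2.39, 2.39, 3.01, 3.14, 3.14, 3.14].

### API

Orientations are given as a unit quaternion [w, x, y, z].
In Python, from station import ctrl gives the robot as it stands.
- The arm moves only by the tool move_arm, never from a script. Its argument "plan" is a list of rows, each a list of 4 numbers: the shift along the tool's x, y, z in cm, then the turn about the tool's z in degrees. A call has 1 to 10 rows; each row is the pose to reach, as a shift and turn from the pose commanded when the call began, along the tool's axes at that moment; what a row does not reach only later rows make up. A row lasts 1/8 s, in which the tool goes at most 62.5 mm and 10.7 degrees, less where a joint would pass 70% of its speed; a pose out of reach is approached as far as the arm can. A call with a gripper value outside its range is refused whole. "fingers" is the finger opening in cm, from 0 to 8.54, set as the call begins (left out, the last holds). The fingers move at their own pace and stop on an object; "grip_force" is the grip in N (left out, the last holds). Time passes only in rows, so rows that repeat a pose let the fingers close. It gives the time, the measured TCP pose, the force, the opening and the grip force at its end, in the units of the state.
- ctrl.sense(): the state, without advancing time (a new reading comes with each control period).
- ctrl.snapshot(name): name is "scene" or "top"; returns the picture (384x512x3 uint8, red, green, blue); there is no depth.
- ctrl.camera_info(name): a dict with "camera_matrix" (3x3 intrinsics, pixels), "dist" ([k1, k2, p1, p2, k3] as OpenCV has them; the pictures are not rectified), "R" (3x3) and "t" (3): a world point X has camera coordinates R X + t. Camera axes: x right, y down, z forward; pixel columns grow to the right and rows downward; lengths in m; the calibration is good to about 2 mm. A picture is of the moment at which its call begins. camera_info takes no time and is no camera call.
- ctrl.job_done(): hands the job in; it is judged then, once.
The state is a dict: "t": time; "qpos": joint angles; "joint_vel": joint speeds; "tau": joint torques, N m; "ee_pos": TCP position; "tcp_rot": TCP orientation; "contact_force": force on the tool from outside, world axes, zero at the start; "torque": the same for the moment, N m; "width": opening from 0.0 (shut) to 1.0 (fully open); "grasp_force": force on a finger pad.
Only numpy, scipy, OpenCV 4.12 (cv2) and the standard library are available. Lean on these libraries where they do the work, as an engineer would, in place of code of your own. Each camera call takes 0.05 s, during which the arm holds its last target. There are 200 camera calls.

## Working session

There is one attempt and no reset: what is moved stays moved. The work goes in short steps, Python scripts to look and compute and a tool call to move; the robot and the scene stay as the last step left them, time stands still between calls to the robot, and variables do not carry over. Pictures are saved under pics/ and viewed, at most 14 in all, crops included, and the job is handed in when it is done.

Besides the shell and the picture viewer there is one more tool, called after ">>>" by a JSON object that holds its "api" and its "payload". move_arm: Moves the arm, as the interface text tells. Its arguments: {"type":"object","properties":{"plan":{"type":"array"},"fingers":{"type":"number"},"grip_force":{"type":"number"}},"required":["plan"]}

```bash
mkdir -p pics
python3 - <<'E'
from station import ctrl
import cv2,numpy as np
for n in("scene","top"):
    im=ctrl.snapshot(n); np.save(n+".npy",im)
    cv2.imwrite(f"pics/{n}0.png",cv2.cvtColor(im,cv2.COLOR_RGB2BGR))
    c=ctrl.camera_info(n);R=np.array(c["R"]);print(n,np.round(c["camera_matrix"],1).tolist(),np.round(c["dist"],3),np.round(R,3).tolist(),"C",np.round(-R.T@np.array(c["t"]).ravel(),3))
s=ctrl.sense();print({k:np.round(v,3) for k,v in s.items()})
E
```

```text
scene [[411.1, 0.0, 253.1], [0.0, 411.1, 196.6], [0.0, 0.0, 1.0]] [-0.126  0.     0.     0.     0.   ] [[-0.02, 1.0, 0.02], [0.585, 0.028, -0.81], [-0.811, -0.005, -0.585]] C [ 1.405 -0.037  0.717]
top [[348.2, 0.0, 257.2], [0.0, 348.2, 189.8], [0.0, 0.0, 1.0]] [-0.11  0.    0.    0.    0.  ] [[-0.023, -0.999, -0.036], [-0.981, 0.03, -0.19], [0.191, 0.03, -0.981]] C [ 0.368 -0.058  0.979]
{'t': np.float64(0.1), 'qpos': array([ 0.951,  0.313,  1.498,  0.   ,  1.331, -0.223]), 'joint_vel': array([-0.001, -0.001, -0.001,  0.001, -0.002,  0.   ]), 'tau': array([ 1.0000e-03, -4.1291e+01, -2.6014e+01, -0.0000e+00,  3.0000e-03,
        0.0000e+00]), 'ee_pos': array([0.203, 0.484, 0.231]), 'tcp_rot': array([-0.   ,  0.197,  0.98 , -0.001]), 'contact_force': array([ 1.02 , -0.165, -0.436]), 'torque': array([-0.036, -0.012, -0.035]), 'grasp_force': np.float64(0.0), 'width': np.float64(0.996)}
```

View pics/scene0.png

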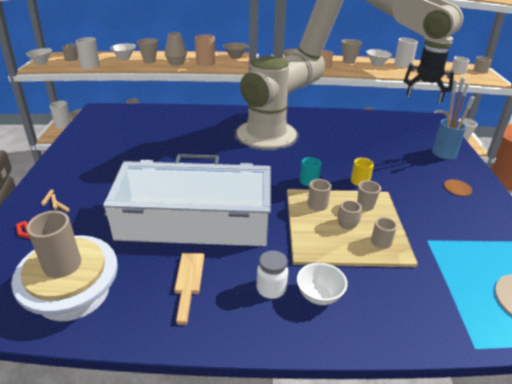

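View pics/top0.png

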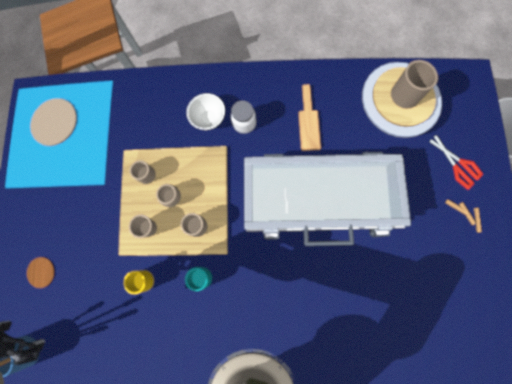

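The scene view shows four brown pots on the board: (319,193), (368,195), (349,214) and (384,232). The box has its handle at (197,157), on the robot side. The turquoise (311,172) and yellow (362,172) look-alikes stand in front of the board. The top view shows the pots at (143,172), (168,195), (142,227) and (193,225), and the handle at (329,240). I'll zoom in for precision.

```bash
cat > h.py <<'E'
from station import ctrl
import cv2,numpy as np
def cam(n):
    c=ctrl.camera_info(n); return np.array(c["camera_matrix"]),np.array(c["dist"],float).ravel(),np.array(c["R"]),np.array(c["t"]).ravel()
def ray(n,uv):
    K,d,R,t=cam(n); p=cv2.undistortPoints(np.array([[uv]],float),K,d)[0,0]
    return -R.T@t, R.T@np.array([p[0],p[1],1])
def onz(n,uv,z):
    C,v=ray(n,uv); return C+v*(z-C[2])/v[2]
def tri(u1,u2):
    C1,a=ray("top",u1);C2,b=ray("scene",u2)
    s=np.linalg.lstsq(np.c_[a,-b],C2-C1,rcond=None)[0];return (C1+a*s[0]+C2+b*s[1])/2,np.linalg.norm(C1+a*s[0]-C2-b*s[1])
def proj(n,X):
    K,d,R,t=cam(n);return cv2.projectPoints(np.array(X,float).reshape(-1,1,3),cv2.Rodrigues(R)[0],t,K,d)[0][:,0]
def st():
    s=ctrl.sense();w,x,y,z=s["tcp_rot"]
    from scipy.spatial.transform import Rotation as Q
    return s,Q.from_quat([x,y,z,w]).as_matrix()
def save(im,name,box=None,f=1):
    if box: x0,y0,x1,y1=box; im=im[y0:y1,x0:x1]
    cv2.imwrite(f"pics/{name}.png",cv2.cvtColor(cv2.resize(im,None,fx=f,fy=f,interpolation=cv2.INTER_CUBIC),cv2.COLOR_RGB2BGR))
E
python3 - <<'E'
from h import *
a=np.load("top.npy");b=np.load("scene.npy")
# stack crops: board top, box top, box scene, board scene
def cr(im,x,y,w,h,f):return cv2.resize(im[y:y+h,x:x+w],None,fx=f,fy=f,interpolation=cv2.INTER_CUBIC)
A=cr(a,115,140,100,75*1+45,3)  #300x360
B=cr(a,230,145,100*2-20,110,2.75) #495x302
B=cv2.copyMakeBorder(B,0,360-B.shape[0],0,0,cv2.BORDER_CONSTANT)
save(np.hstack([A,B]),"c1")
save(cr(b,100,145,320,130,2.5),"c2")
print(st()[1].round(3))
E
```

```text
[[-0.922  0.386 -0.001]
 [ 0.386  0.922 -0.001]
 [ 0.    -0.001 -1.   ]]
```

View pics/c1.png

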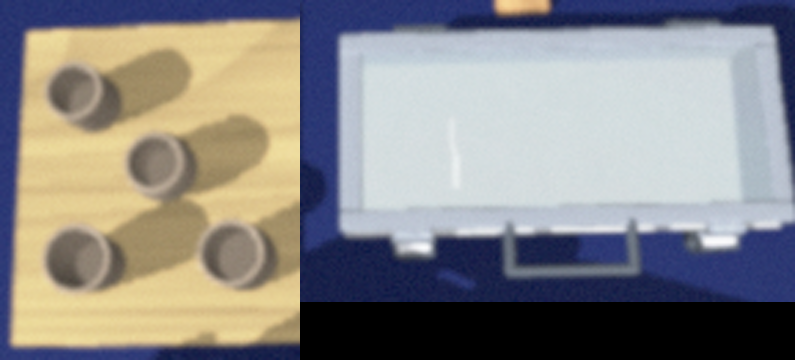

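View pics/c2.png

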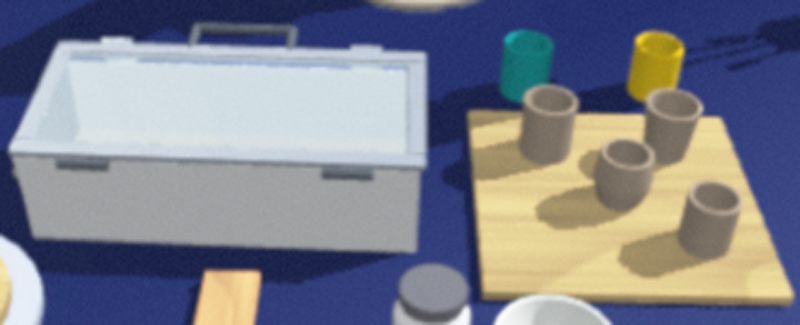

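Run:
```python
from h import *
P={"pot1":((192.7,224.3),(320,184.2),.082),"pot2":((140.7,226),(369.2,185.8),.080),"pot3":((167.3,194.7),(350.8,206.6),.074),"pot45":((140.3,171.3),(384.8,224.2),.073)}
for k,(u,v,z) in P.items():print(k,onz("top",u,z).round(4),onz("scene",v,z).round(4),[q.round(4) for q in tri(u,v)])
T=lambda x,y:((x-300)/2.75+230,y/2.75+145)
S=lambda x,y:(x/2.5+100,y/2.5+145)
print("handle",[tri(T(*a),S(*b))for a,b in(((512,270),(297,29)),((635,270),(193,27)),((573,270),(245,28)))])
for c,z in(((338,35),.113),((778,27),.113),((340,230),.124),((795,222),.124)):print("top",onz("top",T(*c),z).round(4))
for c,z in(((428,162),.109),((12,150),.109),((428,53),.127),((58,43),.127)):print("scene",onz("scene",S(*c),z).round(4))
# board corners
for c in((140-115+0,0),):pass
for u in((123,150),(227,147),(228,254),(118.5,255)):print("board",onz("top",u,.012).round(3))
```

```text
pot1 [0.4566 0.1406 0.082 ] [0.4592 0.1425 0.082 ] [array([0.4568, 0.142 , 0.0802]), np.float64(0.002)]
pot2 [0.4552 0.2812 0.08  ] [0.4569 0.282  0.08  ] [array([0.4553, 0.2821, 0.0788]), np.float64(0.0009)]
pot3 [0.5385 0.2125 0.074 ] [0.5483 0.2148 0.074 ] [array([0.5399, 0.2159, 0.0674]), np.float64(0.0027)]
pot45 [0.6064 0.291  0.073 ] [0.6166 0.2897 0.073 ] [array([0.6081, 0.2934, 0.0662]), np.float64(0.0004)]
handle [(array([ 0.39883183, -0.14583737,  0.12617038]), np.float64(0.0064129221530042245)), (array([ 0.39576454, -0.26037854,  0.12310656]), np.float64(0.0035677473095099164)), (array([ 0.39733751, -0.20261844,  0.12471639]), np.float64(0.001019145351993091))]
top [0.6226 0.0019 0.113 ]
top [ 0.6182 -0.4146  0.113 ]
top [0.4386 0.0023 0.124 ]
top [ 0.433  -0.4069  0.124 ]
scene [0.6167 0.0032 0.109 ]
scene [ 0.617  -0.4065  0.109 ]
scene [0.4448 0.005  0.127 ]
scene [ 0.4431 -0.4058  0.127 ]
board [0.69  0.372 0.012]
board [0.687 0.058 0.012]
board [0.379 0.057 0.012]
board [0.381 0.37  0.012]
```

```bash
cat >> h.py <<'E'
def go(*targets,head=0):
    s,R=st();p=np.array(s["ee_pos"]);h=np.degrees(np.arctan2(R[1,1],R[0,1]))
    print("t",round(float(s["t"]),2),"pos",p.round(4),"head",round(h,2),"w",round(float(s["width"]),3))
    for X in targets: print(np.r_[R.T@(np.array(X)-p)*100,h-head].round(2).tolist())
E
python3 - <<'E'
from h import *
print([onz("top",u,.07).round(3) for u in((198,272),(138,277))])
go([.397,-.203,.2])
E
```

```text
[array([0.334, 0.129, 0.07 ]), array([0.322, 0.289, 0.07 ])]
t 0.1 pos [0.2028 0.484  0.2308] head 67.26 w 0.996
[-44.47, -55.85, 3.13, 67.26]
```

>>> {"api": "move_arm", "payload": {"plan": [[-44.4, -55.9, 0, 67.3], [-44.4, -55.9, 0, 67.3], [-44.4, -55.9, 0, 67.3], [-44.4, -55.9, 0, 67.3], [-44.4, -55.9, 0, 67.3], [-44.4, -55.9, 0, 67.3], [-44.4, -55.9, 0, 67.3], [-44.4, -55.9, 0, 67.3], [-44.4, -55.9, 0, 67.3], [-44.4, -55.9, 0, 67.3]], "fingers": 2.6, "grip_force": 40}}

```text
t: 1.35
ee_pos: [0.3723, -0.1196, 0.2313]
tcp_rot: [0.0, 0.708, 0.707, 0.0]
contact_force: [1.1, -0.5, -0.5]
width: 0.309
grasp_force: 0.0
```

>>> {"api": "move_arm", "payload": {"plan": [[-8.3, 2.5, 0, 0], [-8.3, 2.5, 0, 0], [-8.3, 2.5, 6.1, 0], [-8.3, 2.5, 6.1, 0], [-8.3, 2.5, 6.1, 0]]}}

```text
t: 1.98
ee_pos: [0.3978, -0.2007, 0.172]
tcp_rot: [0.001, 0.707, 0.707, 0.0]
contact_force: [0.3, 0.3, -0.1]
width: 0.309
grasp_force: 0.0
```

Run:
```python
from h import *
go([.397,-.203,.107])
b=ctrl.snapshot("scene");a=ctrl.snapshot("top")
A=cv2.resize(b[95:195,150:250],None,fx=4,fy=4);B=cv2.resize(a[190:290,280:380],None,fx=4,fy=4)
save(np.hstack([A,B]),"h1")
```

```text
t 1.98 pos [ 0.3978 -0.2007  0.172 ] head -0.01 w 0.309
[-0.22, -0.09, 6.5, -0.01]
```

View pics/h1.png

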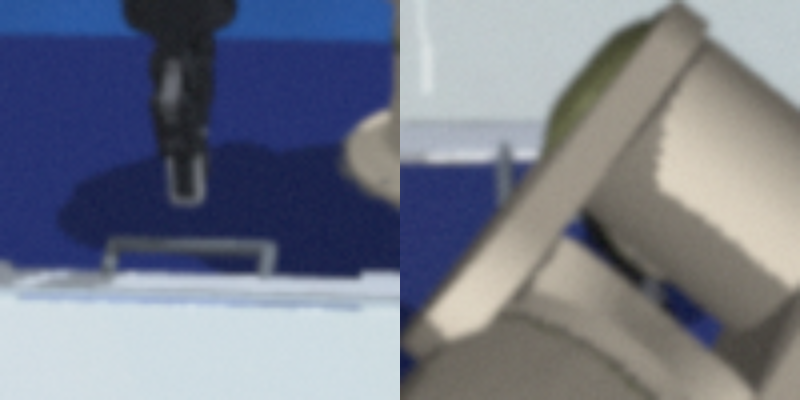

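The closed fingers hang above the handle bar: tips at (187,200) and bar at about (190,243) in the crop. I'll go down, grip, and follow the lid's arc.

>>> {"api": "move_arm", "payload": {"plan": [[0, 0, 3, 0], [0, 0, 5, 0], [0, 0, 6.5, 0], [0, 0, 6.5, 0]]}}

```text
t: 2.58
ee_pos: [0.3975, -0.2004, 0.1059]
tcp_rot: [0.0, 0.707, 0.707, 0.0]
contact_force: [-0.2, -1.2, 0.5]
width: 0.304
grasp_force: 0.0
```

>>> {"api": "move_arm", "payload": {"plan": [[0, 0, 0, 0], [0, 0, 0, 0], [0, 0, 0, 0], [0, 0, 0, 0]], "fingers": 0, "grip_force": 60}}

```text
t: 3.08
ee_pos: [0.3978, -0.2008, 0.1065]
tcp_rot: [0.001, 0.707, 0.707, 0.0]
contact_force: [-0.1, 1.8, 6.8]
width: 0.095
grasp_force: 58.9
```

Run:
```python
from h import *
s,R=st();p=np.array(s["ee_pos"]);print(p,s["width"],s["grasp_force"])
f=lambda a:np.array([-225*np.cos(a)+4*np.sin(a),225*np.sin(a)+4*np.cos(a)])/10
for a in np.r_[.08:1.72:.1]:
    d=f(a)-f(.08);print(round(a,2),d.round(2))
```

```text
[ 0.39780129 -0.20083341  0.10646057] 0.09549094892728002 58.888864517211914
0.08 [0. 0.]
0.18 [0.33 2.22]
0.28 [0.88 4.41]
0.38 [1.65 6.52]
0.48 [2.62 8.55]
0.58 [ 3.79 10.47]
0.68 [ 5.15 12.26]
0.78 [ 6.68 13.91]
0.88 [ 8.37 15.4 ]
0.98 [10.2  16.71]
1.08 [12.14 17.84]
1.18 [14.2  18.76]
1.28 [16.33 19.47]
1.38 [18.52 19.97]
1.48 [20.75 20.25]
1.58 [23.  20.3]
1.68 [25.25 20.13]
```

>>> {"api": "move_arm", "payload": {"plan": [[0, 0.1, -1.1, 0], [0, 0.3, -2.2, 0], [0, 0.6, -3.3, 0], [0, 0.9, -4.4, 0], [0, 1.65, -6.5, 0], [0, 2.6, -8.5, 0], [0, 3.8, -10.5, 0], [0, 5.15, -12.3, 0], [0, 6.7, -13.9, 0], [0, 6.7, -13.9, 0]]}}

```text
t: 4.32
ee_pos: [0.4629, -0.2014, 0.2472]
tcp_rot: [-0.0, 0.707, 0.707, -0.003]
contact_force: [-19.5, -3.6, 14.3]
width: 0.092
grasp_force: 60.3
```

>>> {"api": "move_arm", "payload": {"plan": [[0, 0.6, -0.9, 0], [0, 1.5, -1.6, 0], [0, 2.4, -2.3, 0], [0, 3.3, -2.9, 0], [0, 4.2, -3.5, 0], [0, 5.2, -4.05, 0], [0, 7.2, -4.95, 0], [0, 7.2, -4.95, 0]]}}

```text
t: 5.32
ee_pos: [0.5368, -0.2017, 0.2972]
tcp_rot: [0.003, 0.707, 0.707, -0.001]
contact_force: [-5.5, -5.1, 12.7]
width: 0.094
grasp_force: 60.9
```

>>> {"api": "move_arm", "payload": {"plan": [[0, 1.0, -0.45, 0], [0, 2.1, -0.8, 0], [0, 3.2, -1.1, 0], [0, 4.3, -1.35, 0], [0, 5.4, -1.5, 0], [0, 6.5, -1.65, 0], [0, 7.6, -1.7, 0], [0, 8.6, -1.7, 0], [0, 8.6, -1.7, 0]]}}

```text
t: 6.45
ee_pos: [0.6226, -0.2022, 0.3122]
tcp_rot: [0.002, 0.708, 0.706, -0.001]
contact_force: [0.4, -9.3, 3.0]
width: 0.092
grasp_force: 62.7
```

>>> {"api": "move_arm", "payload": {"plan": [[0, 0, 0, 0], [0, 0, 0, 0], [0, 0, 0, 0]], "fingers": 2.8}}

```text
t: 6.82
ee_pos: [0.6224, -0.2002, 0.3112]
tcp_rot: [0.0, 0.707, 0.707, 0.0]
contact_force: [1.5, -1.0, 0.9]
width: 0.327
grasp_force: 0.9
```

>>> {"api": "move_arm", "payload": {"plan": [[0, 0, -2.5, 0], [0, 0, -5, 0], [0, 0, -8, 0], [0, -5, -8, 0], [0, -10, -8, 0]]}}

```text
t: 7.45
ee_pos: [0.5211, -0.2002, 0.3902]
tcp_rot: [-0.001, 0.707, 0.707, -0.0]
contact_force: [0.2, -1.1, 0.5]
width: 0.327
grasp_force: 0.0
```

Run:
```python
from h import *
go([.36,.05,.26],[.457,.142,.26])
b=ctrl.snapshot("scene");save(b,"s2",(90,0,512,270),1.8)
```

```text
t 7.45 pos [ 0.5211 -0.2002  0.3902] head 0.01 w 0.327
[25.01, -16.09, 13.05, 0.01]
[34.21, -6.39, 13.05, 0.01]
```

View pics/s2.png

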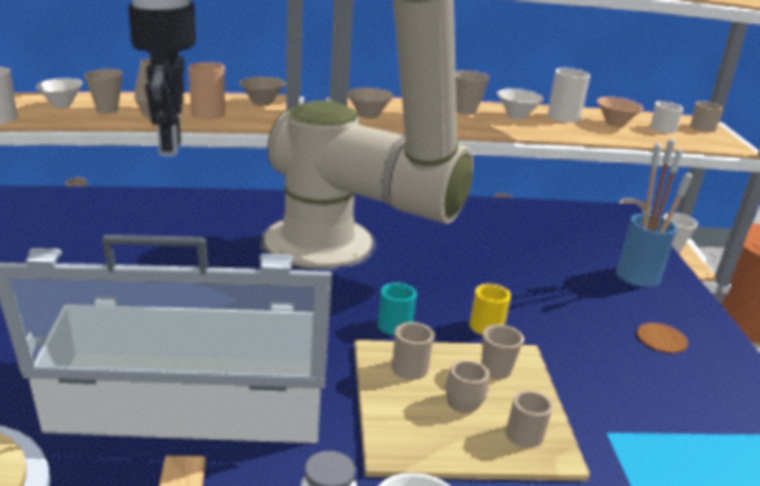

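>>> {"api": "move_arm", "payload": {"plan": [[34.2, -6.4, 13, 0], [34.2, -6.4, 13, 0], [34.2, -6.4, 13, 0], [34.2, -6.4, 13, 0], [34.2, -6.4, 13, 0], [34.2, -6.4, 13, 0], [34.2, -6.4, 13, 0], [34.2, -6.4, 23, 0], [34.2, -6.4, 23, 0]], "fingers": 8.5, "grip_force": 22}}

```text
t: 8.62
ee_pos: [0.4578, 0.141, 0.1591]
tcp_rot: [-0.001, 0.707, 0.707, -0.001]
contact_force: [0.2, 0.3, -0.2]
width: 0.994
grasp_force: 0.0
```

Run:
```python
from h import *
go([.4575,.1415,.027])
b=ctrl.snapshot("scene");save(b,"s3",(270,110,430,280),3.5)
```

```text
t 8.62 pos [0.4578 0.141  0.1591] head -0.05 w 0.994
[0.05, -0.01, 13.21, -0.05]
```

View pics/s3.png

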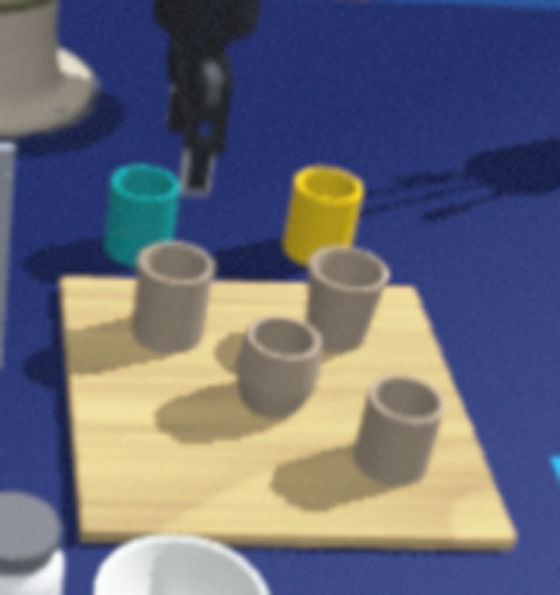

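The pots haven't moved: straight pot1 at (173,262), flared pot2 at (347,268), round-bellied pot3 at (283,338) and straight pot4 at (403,400). I'll check that the fingers are aligned over pot1.

Run:
```python
from h import *
q=proj("scene",[[.458,.141,.082],[.458,.141,.159],[.5,.141,.172]]);print(((q-[270,110])*3.5).round(0))
b=ctrl.snapshot("top");
```

```text
[[173. 259.]
 [184. 175.]
 [193. 189.]]
```

Aligned. I'll descend, grip and lift.

>>> {"api": "move_arm", "payload": {"plan": [[0, 0, 4, 0], [0, 0, 8, 0], [0, 0, 11, 0], [0, 0, 13.2, 0], [0, 0, 13.2, 0]]}}

```text
t: 9.35
ee_pos: [0.4591, 0.1411, 0.0294]
tcp_rot: [-0.0, 0.708, 0.707, -0.0]
contact_force: [-0.2, -0.8, 0.4]
width: 0.993
grasp_force: 0.0
```

>>> {"api": "move_arm", "payload": {"plan": [[0, 0, 0, 0], [0, 0, 0, 0], [0, 0, 0, 0], [0, 0, 0, 0], [0, 0, 0, 0], [0, 0, 0, 0]], "fingers": 4.5}}

```text
t: 10.1
ee_pos: [0.4594, 0.1415, 0.0305]
tcp_rot: [0.001, 0.707, 0.707, 0.001]
contact_force: [-0.8, -0.9, 5.7]
width: 0.69
grasp_force: 22.8
```

>>> {"api": "move_arm", "payload": {"plan": [[0, 0, -1, 0], [0, 0, -3, 0], [0, 0, -6, 0], [0, 0, -10, 0], [0, 0, -15, 0], [0, 0, -18, 0], [0, 0, -18, 0]]}}

```text
t: 10.98
ee_pos: [0.4591, 0.1417, 0.2113]
tcp_rot: [0.002, 0.707, 0.707, 0.002]
contact_force: [0.6, -0.1, -2.3]
width: 0.69
grasp_force: 24.9
```

Run:
```python
from h import *
go([.531,-.329,.207],[.531,-.329,.032])
b=ctrl.snapshot("scene");save(b,"s4",(200,60,460,260),3)
```

```text
t 10.97 pos [0.4591 0.1417 0.2113] head -0.03 w 0.69
[-47.06, 7.21, 0.45, -0.03]
[-47.07, 7.12, 17.95, -0.03]
```

View pics/s4.png

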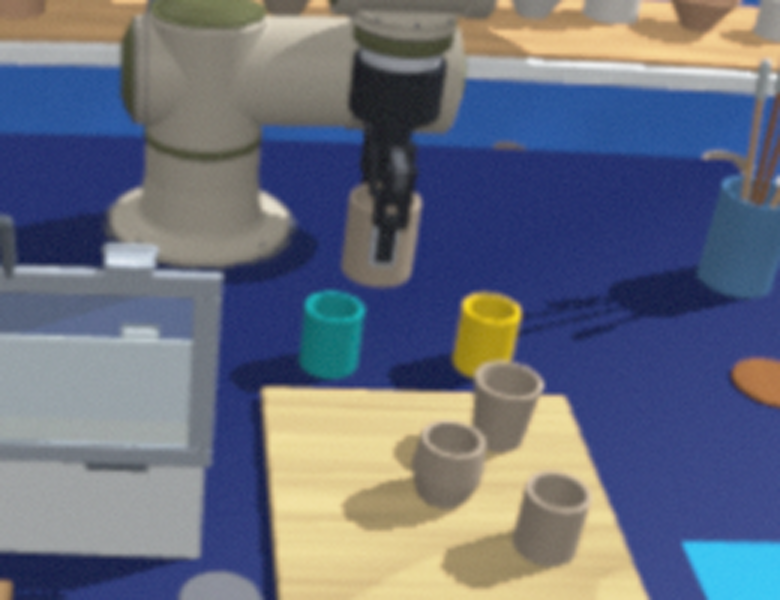

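Pot1 is held upright at (382,235). Now I'll carry it to the far slot.

>>> {"api": "move_arm", "payload": {"plan": [[-3, 0.5, 0, 0], [-8, 1.2, 0, 0], [-14, 2.1, 0, 0], [-20, 3, 0, 0], [-26, 4, 0, 0], [-32, 4.9, 0, 0], [-38, 5.8, 0, 0], [-43, 6.6, 0, 0], [-46, 7, 0, 0], [-47, 7.2, 0, 0]]}}

```text
t: 12.28
ee_pos: [0.5295, -0.3295, 0.2067]
tcp_rot: [-0.002, 0.708, 0.706, -0.0]
contact_force: [-0.7, 0.7, -1.7]
width: 0.69
grasp_force: 24.8
```

>>> {"api": "move_arm", "payload": {"plan": [[0, 0, 0, 0], [0, 0, 4, 0], [0, 0, 8, 0], [0, 0, 12, 0], [0, 0, 15, 0], [0, 0, 16.4, 0], [0, 0, 17.1, 0], [0, 0, 17.1, 0]]}}

```text
t: 13.28
ee_pos: [0.5305, -0.3284, 0.0384]
tcp_rot: [0.0, 0.707, 0.707, 0.0]
contact_force: [0.2, -0.8, -1.0]
width: 0.686
grasp_force: 24.8
```

Run:
```python
from h import *
go([.531,-.329,.034])
b=ctrl.snapshot("scene");t=ctrl.snapshot("top")
save(np.hstack([b[100:260,90:290],t[140:300,240:440]]),"s5",None,2)
```

```text
t 13.28 pos [ 0.5305 -0.3284  0.0384] head -0.02 w 0.686
[-0.06, 0.05, 0.44, -0.02]
```

View pics/s5.png

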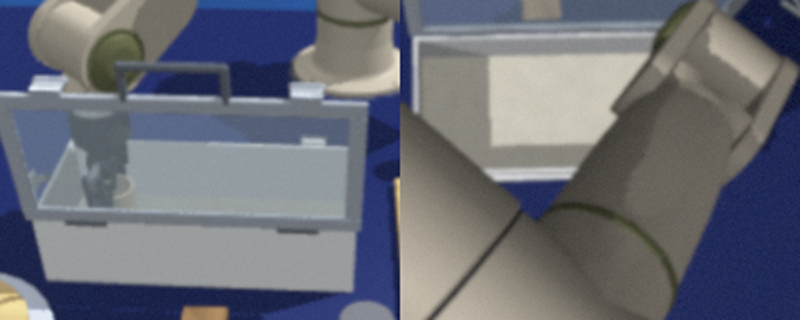

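The gripper and pot are inside the far end of the box, at (110,190), and the lid is still up. I'll lower the last few millimetres and release.

>>> {"api": "move_arm", "payload": {"plan": [[0, 0, 0.2, 0], [0, 0, 0.4, 0], [0, 0, 0.4, 0]]}}

```text
t: 13.75
ee_pos: [0.5301, -0.3285, 0.0338]
tcp_rot: [-0.0, 0.707, 0.707, 0.0]
contact_force: [0.5, 0.6, -2.1]
width: 0.689
grasp_force: 24.8
```

>>> {"api": "move_arm", "payload": {"plan": [[0, 0, 0, 0], [0, 0, 0, 0], [0, 0, 0, 0], [0, 0, 0, 0]], "fingers": 8.2}}

```text
t: 14.25
ee_pos: [0.5302, -0.3285, 0.0339]
tcp_rot: [0.0, 0.707, 0.707, -0.0]
contact_force: [-0.3, 0.2, -0.3]
width: 0.964
grasp_force: 0.0
```

>>> {"api": "move_arm", "payload": {"plan": [[0, 0, -2, 0], [0, 0, -5, 0], [0, 0, -10, 0], [0, 0, -15, 0], [0, 0, -18, 0], [6, -1, -18, 0], [12, -1.5, -18, 0], [18, -2, -18, 0], [24, -2, -18, 0], [30, -3, -18, 0]]}}

```text
t: 15.5
ee_pos: [0.5001, -0.0266, 0.2139]
tcp_rot: [0.0, 0.707, 0.707, 0.0]
contact_force: [0.5, -0.4, 0.2]
width: 0.96
grasp_force: 0.0
```

Run:
```python
from h import *
b=ctrl.snapshot("scene");t=ctrl.snapshot("top")
np.save("b.npy",b);np.save("t.npy",t)
save(np.hstack([b[100:290,90:300],cv2.resize(t[140:260,235:415],(285,190))]),"s6",None,1.6)
go([.456,.2815,.207])
```

```text
t 15.6 pos [ 0.4993 -0.0239  0.2142] head 0.27 w 0.962
[30.56, -4.19, 0.75, 0.27]
```

View pics/s6.png

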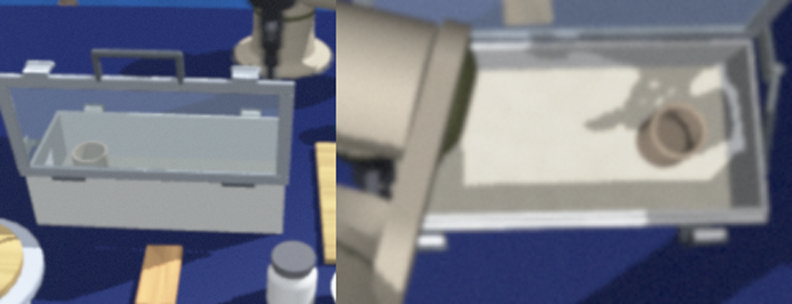

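Pot1 stands upright in the far end, at (675,132) in the right crop. From here I'll track the remaining pots with colour masks.

```bash
cat >> h.py <<'E'
def blobs(im,n="scene"):
    """pot blobs (low-saturation brown) -> (cx,cy,w,h,area)"""
    hsv=cv2.cvtColor(cv2.GaussianBlur(im,(3,3),0),cv2.COLOR_RGB2HSV).astype(int)
    m=((hsv[...,0]<25)|(hsv[...,0]>165))&(hsv[...,1]<85)&(hsv[...,1]>12)&(hsv[...,2]>60)&(hsv[...,2]<200)
    m=cv2.morphologyEx(m.astype(np.uint8),cv2.MORPH_OPEN,np.ones((3,3)))
    k,l,s,c=cv2.connectedComponentsWithStats(m)
    return [(*c[i].round(1),*s[i][:4],s[i][4]) for i in range(1,k) if 150<s[i][4]<1500]
E
python3 - <<'E'
from h import *
f=lambda L,b:[x for x in L if b[0]<x[0]<b[1] and b[2]<x[1]<b[3]]
for n,im,b in(("s0",np.load("scene.npy"),(285,415,170,265)),("s1",np.load("b.npy"),(285,415,170,265)),("t0",np.load("top.npy"),(118,230,145,256)),("t1",np.load("t.npy"),(118,230,145,256))):
    print(n,*[tuple(map(float,x)) for x in f(blobs(im),b)],sep="\n ")
E
```

```text
s0
 (318.4, 195.3, 307.0, 180.0, 24.0, 32.0, 617.0)
 (357.9, 205.1, 337.0, 181.0, 44.0, 49.0, 1151.0)
 (383.0, 233.0, 370.0, 217.0, 26.0, 33.0, 654.0)
s1
 (376.3, 190.7, 366.0, 177.0, 23.0, 29.0, 531.0)
 (349.2, 214.1, 337.0, 200.0, 26.0, 30.0, 618.0)
 (383.0, 232.9, 370.0, 217.0, 26.0, 32.0, 650.0)
t0
 (142.5, 172.0, 130.0, 161.0, 26.0, 23.0, 455.0)
 (168.6, 195.2, 157.0, 184.0, 24.0, 24.0, 447.0)
 (142.5, 226.4, 129.0, 215.0, 28.0, 23.0, 490.0)
 (193.7, 224.6, 180.0, 214.0, 28.0, 23.0, 508.0)
t1
 (141.9, 171.7, 129.0, 160.0, 27.0, 24.0, 491.0)
 (130.5, 235.6, 118.0, 223.0, 28.0, 25.0, 547.0)
```

Pot2 was knocked aside: its top-view blob went from (142,226) to (130,236). I'll re-measure it.

Run:
```python
from h import *
print(onz("top",(128.7,235.2),.08),onz("scene",(377.5,182),.08), onz("top",(130.5,235.6),.05),onz("scene",(376.3,190.7),.046))
print(onz("scene",(349.2,214.1),.043),onz("scene",(383,232.9),.043),onz("top",(168.6,195.2),.05),onz("top",(142.2,171.9),.05))
im=np.load("b.npy");save(np.hstack([im[165:255,285:415],np.load("t.npy")[165:255,100:230]]),"s7",None,3)
```

```text
[0.4313511  0.31340851 0.08      ] [0.43624112 0.3105387  0.08      ] [0.43229292 0.32060069 0.05      ] [0.43068026 0.31494515 0.046     ]
[0.54064538 0.21675321 0.043     ] [0.61501768 0.29183073 0.043     ] [0.54152856 0.21596803 0.05      ] [0.6104729  0.29415778 0.05      ]
```

View pics/s7.png

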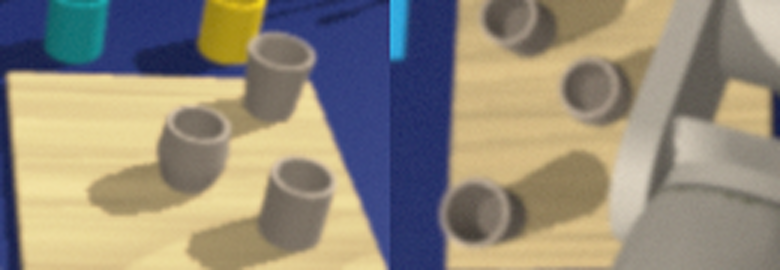

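>>> {"api": "move_arm", "payload": {"plan": [[5, -1, 0, 0], [11, -2, 0, 0], [17, -3.3, 0, 0], [23, -4.6, 0, 0], [29, -5.8, 0, 0], [33, -6.7, 0, 0], [34, -6.8, 0, 0], [34, -6.8, 6, 0], [34, -6.8, 6, 0], [34, -6.8, 6, 0]], "fingers": 8.5}}

```text
t: 16.85
ee_pos: [0.4338, 0.3112, 0.1557]
tcp_rot: [0.0, 0.708, 0.706, 0.001]
contact_force: [1.0, 0.2, -0.9]
width: 0.996
grasp_force: 0.0
```

Run:
```python
from h import *
go([.432,.313,.029])
b=ctrl.snapshot("scene");print(*[tuple(map(float,x)) for x in blobs(b) if 285<x[0]<415 and 170<x[1]<265],sep="\n ")
```

```text
t 16.85 pos [0.4338 0.3112 0.1557] head -0.1 w 0.996
[0.17, -0.2, 12.67, -0.1]
(376.3, 190.7, 366.0, 177.0, 23.0, 29.0, 532.0)
 (349.1, 214.0, 337.0, 200.0, 26.0, 30.0, 625.0)
 (383.0, 233.1, 370.0, 217.0, 26.0, 33.0, 651.0)
```

>>> {"api": "move_arm", "payload": {"plan": [[0.2, -0.1, 4, 0], [0.2, -0.1, 8, 0], [0.2, -0.1, 11, 0], [0.2, -0.1, 12.7, 0], [0.2, -0.1, 12.7, 0]]}}

```text
t: 17.52
ee_pos: [0.432, 0.3135, 0.0272]
tcp_rot: [0.0, 0.707, 0.707, 0.0]
contact_force: [0.9, -0.1, 0.8]
width: 0.995
grasp_force: 0.0
```

>>> {"api": "move_arm", "payload": {"plan": [[0, 0, 0, 0], [0, 0, 0, 0], [0, 0, 0, 0], [0, 0, 0, 0], [0, 0, 0, 0], [0, 0, 0, 0]], "fingers": 4.5}}

```text
t: 18.27
ee_pos: [0.4318, 0.3139, 0.0283]
tcp_rot: [0.0, 0.707, 0.707, 0.001]
contact_force: [-3.5, -0.3, 7.2]
width: 0.71
grasp_force: 13.6
```

>>> {"api": "move_arm", "payload": {"plan": [[0, 0, -1, 0], [0, 0, -3, 0], [0, 0, -6, 0], [0, 0, -10, 0], [0, 0, -15, 0], [0, 0, -18, 0], [0, 0, -18, 0], [0, 0, -18, 0]]}}

```text
t: 19.27
ee_pos: [0.431, 0.3133, 0.2057]
tcp_rot: [-0.0, 0.707, 0.707, -0.001]
contact_force: [-1.1, 0.1, -1.5]
width: 0.71
grasp_force: 20.2
```

Run:
```python
from h import *
go([.531,-.244,.207])
b=ctrl.snapshot("scene");print(*[tuple(map(float,x)) for x in blobs(b) if 285<x[0]<435 and 80<x[1]<265],sep="\n ")
```

```text
t 19.27 pos [0.431  0.3133 0.2057] head -0.04 w 0.71
[-55.72, 10.04, -0.11, -0.04]
(383.8, 136.2, 378.0, 120.0, 15.0, 32.0, 300.0)
 (348.6, 214.7, 337.0, 201.0, 24.0, 29.0, 581.0)
 (383.0, 233.0, 370.0, 217.0, 26.0, 32.0, 648.0)
```

>>> {"api": "move_arm", "payload": {"plan": [[-3, 0, 0, 0], [-9, 0.5, 0, 0], [-15, 1.5, 0, 0], [-21, 3, 0, 0], [-27, 4.3, 0, 0], [-33, 5.6, 0, 0], [-39, 7, 0, 0], [-45, 8.3, 0, 0], [-50, 9.3, 0, 0], [-54, 10, 0, 0]]}}

```text
t: 20.58
ee_pos: [0.5308, -0.2284, 0.2051]
tcp_rot: [-0.001, 0.708, 0.707, -0.0]
contact_force: [-0.0, 0.5, -2.0]
width: 0.706
grasp_force: 19.3
```

>>> {"api": "move_arm", "payload": {"plan": [[-1.7, 0, 0, 0], [-1.7, 0, 0, 0], [-1.7, 0, 4, 0], [-1.7, 0, 8, 0], [-1.7, 0, 12, 0], [-1.7, 0, 15, 0], [-1.7, 0, 16.6, 0], [-1.7, 0, 17.0, 0], [-1.7, 0, 17.0, 0]]}}

```text
t: 21.7
ee_pos: [0.5317, -0.2434, 0.0377]
tcp_rot: [0.001, 0.707, 0.707, 0.0]
contact_force: [0.0, 0.4, -1.6]
width: 0.705
grasp_force: 18.2
```

Lower 5 mm, release, and withdraw toward the next pot.

>>> {"api": "move_arm", "payload": {"plan": [[0, 0, 0.3, 0], [0, 0, 0.5, 0], [0, 0, 0.5, 0]]}}

```text
t: 22.08
ee_pos: [0.5316, -0.2441, 0.0326]
tcp_rot: [0.001, 0.707, 0.707, 0.0]
contact_force: [-0.9, -2.3, 3.4]
width: 0.706
grasp_force: 17.6
```

>>> {"api": "move_arm", "payload": {"plan": [[0, 0, 0, 0], [0, 0, 0, 0], [0, 0, 0, 0], [0, 0, 0, 0]], "fingers": 8.2}}

```text
t: 22.58
ee_pos: [0.5312, -0.2434, 0.0317]
tcp_rot: [-0.0, 0.707, 0.707, -0.0]
contact_force: [-0.4, -0.2, 0.9]
width: 0.96
grasp_force: 0.0
```

>>> {"api": "move_arm", "payload": {"plan": [[0, 0, -2, 0], [0, 0, -5, 0], [0, 0, -10, 0], [0, 0, -15, 0], [0, 0, -18, 0], [6, -1, -18, 0], [12, -2, -18, 0], [18, -3, -18, 0], [24, -4, -18, 0], [24, -4, -18, 0]]}}

```text
t: 23.82
ee_pos: [0.4906, -0.0003, 0.2122]
tcp_rot: [-0.0, 0.706, 0.709, 0.0]
contact_force: [0.8, -0.5, -0.1]
width: 0.962
grasp_force: 0.0
```

Run:
```python
from h import *
go([.5405,.215,.15])
b=ctrl.snapshot("scene");t=ctrl.snapshot("top");np.save("b.npy",b);np.save("t.npy",t)
print(*[tuple(map(float,x)) for x in blobs(b) if 100<x[0]<435 and 150<x[1]<265],sep="\n ")
print("top",*[tuple(map(float,x)) for x in blobs(t) if 118<x[0]<420 and 140<x[1]<265],sep="\n ")
```

```text
t 23.82 pos [ 4.906e-01 -3.000e-04  2.122e-01] head 0.24 w 0.962
[21.5, 5.08, 6.23, 0.24]
(348.6, 214.8, 337.0, 201.0, 24.0, 29.0, 581.0)
 (383.0, 233.1, 370.0, 217.0, 26.0, 33.0, 652.0)
top
 (141.9, 171.7, 129.0, 160.0, 27.0, 24.0, 488.0)
 (282.4, 204.2, 275.0, 180.0, 20.0, 44.0, 327.0)
 (342.5, 216.5, 313.0, 211.0, 62.0, 12.0, 541.0)
```

>>> {"api": "move_arm", "payload": {"plan": [[5, 1.2, 0, 0], [11, 2.6, 0, 0], [16, 3.8, 0, 0], [20, 4.7, 0, 0], [21.5, 5, 0, 0], [21.5, 5, 0, 0], [21.5, 5, 5, 0], [21.5, 5, 6, 0], [21.5, 5, 6, 0]], "fingers": 8.5}}

```text
t: 25.05
ee_pos: [0.5419, 0.2105, 0.1524]
tcp_rot: [0.0, 0.708, 0.706, -0.0]
contact_force: [-0.8, 0.3, 2.0]
width: 0.997
grasp_force: 0.0
```

Run:
```python
from h import *
go([.5405,.2155,.028])
```

```text
t 25.05 pos [0.5419 0.2105 0.1524] head -0.11 w 0.997
[0.5, -0.14, 12.44, -0.11]
```

>>> {"api": "move_arm", "payload": {"plan": [[0.4, -0.1, 4, 0], [0.4, -0.1, 8, 0], [0.4, -0.1, 11, 0], [0.4, -0.1, 12.4, 0], [0.4, -0.1, 12.4, 0]]}}

```text
t: 25.68
ee_pos: [0.5411, 0.2154, 0.0286]
tcp_rot: [0.0, 0.707, 0.707, 0.0]
contact_force: [0.4, -0.6, 1.5]
width: 0.994
grasp_force: 0.0
```

>>> {"api": "move_arm", "payload": {"plan": [[0, 0, 0, 0], [0, 0, 0, 0], [0, 0, 0, 0], [0, 0, 0, 0], [0, 0, 0, 0], [0, 0, 0, 0]], "fingers": 4.5}}

```text
t: 26.42
ee_pos: [0.5416, 0.2156, 0.0299]
tcp_rot: [0.001, 0.707, 0.707, 0.001]
contact_force: [-0.9, -1.6, 6.7]
width: 0.741
grasp_force: 22.7
```

>>> {"api": "move_arm", "payload": {"plan": [[0, 0, -1, 0], [0, 0, -3, 0], [0, 0, -6, 0], [0, 0, -10, 0], [0, 0, -15, 0], [0, 0, -18, 0], [0, 0, -18, 0], [0, 0, -18, 0]]}}

```text
t: 27.42
ee_pos: [0.5399, 0.2154, 0.2066]
tcp_rot: [-0.001, 0.707, 0.707, -0.001]
contact_force: [0.7, 0.1, -1.7]
width: 0.737
grasp_force: 24.7
```

Run:
```python
from h import *
go([.531,-.159,.207])
b=ctrl.snapshot("scene");print(*[tuple(map(float,x)) for x in blobs(b) if 285<x[0]<435 and 80<x[1]<265],sep="\n ")
```

```text
t 27.43 pos [0.5399 0.2154 0.2066] head -0.04 w 0.737
[-37.44, -0.86, -0.03, -0.04]
(354.7, 157.2, 348.0, 141.0, 17.0, 32.0, 315.0)
 (383.0, 233.1, 370.0, 217.0, 26.0, 33.0, 653.0)
```

>>> {"api": "move_arm", "payload": {"plan": [[-3, 0, 0, 0], [-9, -0.2, 0, 0], [-15, -0.4, 0, 0], [-21, -0.6, 0, 0], [-27, -0.8, 0, 0], [-33, -0.9, 0, 0], [-36.5, -0.9, 0, 0], [-37.4, -0.9, 0, 0], [-37.4, -0.9, 0, 0]]}}

```text
t: 28.6
ee_pos: [0.531, -0.1581, 0.2069]
tcp_rot: [-0.001, 0.707, 0.707, -0.0]
contact_force: [0.3, 0.9, -1.1]
width: 0.736
grasp_force: 24.7
```

>>> {"api": "move_arm", "payload": {"plan": [[0, 0, 0, 0], [0, 0, 4, 0], [0, 0, 8, 0], [0, 0, 12, 0], [0, 0, 15, 0], [0, 0, 16.6, 0], [0, 0, 17.1, 0], [0, 0, 17.4, 0], [0, 0, 17.4, 0]]}}

```text
t: 29.72
ee_pos: [0.5316, -0.1586, 0.0345]
tcp_rot: [0.001, 0.707, 0.707, 0.0]
contact_force: [0.3, -0.4, -0.7]
width: 0.734
grasp_force: 24.8
```

>>> {"api": "move_arm", "payload": {"plan": [[0, 0, 0.15, 0], [0, 0, 0.15, 0]]}}

```text
t: 29.98
ee_pos: [0.5316, -0.1587, 0.033]
tcp_rot: [0.001, 0.707, 0.707, 0.0]
contact_force: [-1.0, 0.2, 3.0]
width: 0.735
grasp_force: 25.1
```

>>> {"api": "move_arm", "payload": {"plan": [[0, 0, 0, 0], [0, 0, 0, 0], [0, 0, 0, 0], [0, 0, 0, 0]], "fingers": 8.4}}

```text
t: 30.48
ee_pos: [0.5313, -0.1585, 0.0322]
tcp_rot: [-0.0, 0.707, 0.707, -0.0]
contact_force: [-0.6, 0.0, 0.2]
width: 0.983
grasp_force: 0.0
```

>>> {"api": "move_arm", "payload": {"plan": [[0, 0, -2, 0], [0, 0, -5, 0], [0, 0, -10, 0], [0, 0, -15, 0], [0, 0, -18, 0], [5, 0, -18, 0], [11, 0, -18, 0], [17, 0, -18, 0], [23, 1, -18, 0], [23, 1, -18, 0]]}}

```text
t: 31.72
ee_pos: [0.5412, 0.075, 0.2122]
tcp_rot: [-0.0, 0.705, 0.709, 0.0]
contact_force: [0.4, -0.3, 0.2]
width: 0.983
grasp_force: 0.0
```

Run:
```python
from h import *
go([.611,.2925,.15])
b=ctrl.snapshot("scene");print(*[tuple(map(float,x)) for x in blobs(b) if 285<x[0]<435 and 80<x[1]<265],sep="\n ")
```

```text
t 31.73 pos [0.5412 0.075  0.2122] head 0.27 w 0.983
[21.72, 7.08, 6.23, 0.27]
(383.0, 233.0, 370.0, 217.0, 26.0, 33.0, 654.0)
```

>>> {"api": "move_arm", "payload": {"plan": [[5, 1.6, 0, 0], [11, 3.6, 0, 0], [16, 5.2, 0, 0], [20, 6.5, 0, 0], [22, 7, 0, 0], [22, 7, 0, 0], [22, 7, 5, 0], [22, 7, 6, 0], [22, 7, 6, 0]], "fingers": 8.5}}

```text
t: 32.9
ee_pos: [0.6119, 0.2903, 0.153]
tcp_rot: [0.0, 0.708, 0.706, -0.0]
contact_force: [0.6, 0.3, 0.6]
width: 0.994
grasp_force: 0.0
```

Run:
```python
from h import *
go([.611,.2925,.028])
b=ctrl.snapshot("scene")
print(*[tuple(map(float,x)) for x in blobs(b) if 285<x[0]<435 and 80<x[1]<265],sep="\n ")
```

```text
t 32.9 pos [0.6119 0.2903 0.153 ] head -0.11 w 0.994
[0.22, -0.09, 12.5, -0.11]
(383.0, 233.0, 370.0, 217.0, 26.0, 32.0, 646.0)
```

>>> {"api": "move_arm", "payload": {"plan": [[0.2, 0, 4, 0], [0.2, 0, 8, 0], [0.2, 0, 11, 0], [0.2, 0, 12.4, 0], [0.2, 0, 12.4, 0]]}}

```text
t: 33.58
ee_pos: [0.612, 0.2934, 0.0291]
tcp_rot: [0.0, 0.707, 0.707, 0.0]
contact_force: [0.6, 0.1, 0.8]
width: 0.995
grasp_force: 0.0
```

>>> {"api": "move_arm", "payload": {"plan": [[0, 0, 0, 0], [0, 0, 0, 0], [0, 0, 0, 0], [0, 0, 0, 0], [0, 0, 0, 0], [0, 0, 0, 0]], "fingers": 4.2}}

```text
t: 34.33
ee_pos: [0.6123, 0.2937, 0.0301]
tcp_rot: [0.001, 0.707, 0.707, 0.001]
contact_force: [-0.4, -0.6, 6.9]
width: 0.653
grasp_force: 23.3
```

>>> {"api": "move_arm", "payload": {"plan": [[0, 0, -1, 0], [0, 0, -3, 0], [0, 0, -6, 0], [0, 0, -10, 0], [0, 0, -15, 0], [0, 0, -18, 0], [0, 0, -18, 0], [0, 0, -18, 0]]}}

```text
t: 35.33
ee_pos: [0.611, 0.2933, 0.2068]
tcp_rot: [-0.001, 0.707, 0.707, -0.001]
contact_force: [-0.6, -0.4, -3.0]
width: 0.65
grasp_force: 24.1
```

Run:
```python
from h import *
go([.531,-.074,.207])
```

```text
t 35.33 pos [0.611  0.2933 0.2068] head -0.04 w 0.65
[-36.73, -7.97, 0.02, -0.04]
```

>>> {"api": "move_arm", "payload": {"plan": [[-2, -1, 0, 0], [-7, -3.2, 0, 0], [-13, -5.4, 0, 0], [-19, -7, 0, 0], [-25, -7.8, 0, 0], [-31, -8, 0, 0], [-35.5, -8, 0, 0], [-36.7, -8, 0, 0], [-36.7, -8, 0, 0]]}}

```text
t: 36.45
ee_pos: [0.5309, -0.0733, 0.2073]
tcp_rot: [-0.001, 0.708, 0.707, -0.0]
contact_force: [-0.5, 1.0, -2.5]
width: 0.649
grasp_force: 24.3
```

>>> {"api": "move_arm", "payload": {"plan": [[0, 0, 0, 0], [0, 0, 4, 0], [0, 0, 8, 0], [0, 0, 12, 0], [0, 0, 15, 0], [0, 0, 16.6, 0], [0, 0, 17.1, 0], [0, 0, 17.4, 0], [0, 0, 17.4, 0]]}}

```text
t: 37.58
ee_pos: [0.5317, -0.0736, 0.035]
tcp_rot: [0.001, 0.707, 0.707, 0.0]
contact_force: [0.4, -0.2, -2.2]
width: 0.656
grasp_force: 24.3
```

>>> {"api": "move_arm", "payload": {"plan": [[0, 0, 0.2, 0], [0, 0, 0.2, 0]]}}

```text
t: 37.83
ee_pos: [0.5318, -0.0737, 0.0331]
tcp_rot: [0.001, 0.707, 0.707, 0.0]
contact_force: [-1.6, 1.1, 4.6]
width: 0.651
grasp_force: 24.7
```

>>> {"api": "move_arm", "payload": {"plan": [[0, 0, 0, 0], [0, 0, 0, 0], [0, 0, 0, 0], [0, 0, 0, 0]], "fingers": 8.4}}

```text
t: 38.33
ee_pos: [0.5313, -0.0735, 0.0322]
tcp_rot: [-0.0, 0.707, 0.707, -0.0]
contact_force: [0.1, -0.1, -0.8]
width: 0.983
grasp_force: 0.0
```

>>> {"api": "move_arm", "payload": {"plan": [[0, 0, -2, 0], [0, 0, -5, 0], [0, 0, -10, 0], [0, 0, -15, 0], [0, 0, -18, 0], [5, -3, -18, 0], [11, -6, -18, 0], [17, -9, -18, 0], [22, -10, -18, 0], [27, -10, -18, 0]]}}

```text
t: 39.58
ee_pos: [0.4304, 0.1985, 0.2127]
tcp_rot: [0.0, 0.707, 0.707, 0.0]
contact_force: [1.5, -0.9, 0.1]
width: 0.987
grasp_force: 0.0
```

Run:
```python
from h import *
t=ctrl.snapshot("top");b=ctrl.snapshot("scene")
A=cv2.resize(t[130:270,225:425],(400,280));B=cv2.resize(b[130:270,90:290],(400,280));save(np.hstack([A,B]),"s8")
go([.59,-.2,.38])
```

```text
t 39.67 pos [0.4306 0.2001 0.2124] head 0.24 w 0.977
[-40.06, 15.77, -16.8, 0.24]
```

View pics/s8.png

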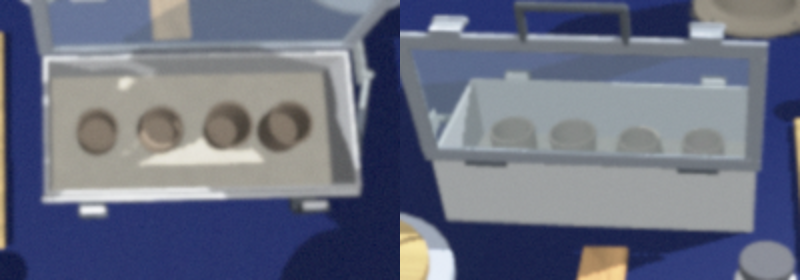

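All four pots stand upright in a row: top crop (98,131), (160,128), (227,126) and (285,127). The lid is still open. Next I'll re-grip the handle.

Run:
```python
from h import *
print(proj("scene",[[.650,-.2015,.328],[.65,-.2015,.33],[.64,-.2015,.328]]), proj("scene",[[.650,-.1465,.328],[.650,-.2565,.328]]))
```

```text
[[176.82425649 132.65197593]
 [176.74439377 131.78110296]
 [177.65997028 130.45692017]] [[203.36707719 133.20994445]
 [150.55115627 132.16843653]]
```

>>> {"api": "move_arm", "payload": {"plan": [[-6, 2, -6, 0], [-12, 5, -12, 0], [-18, 8, -18, 0], [-24, 11, -20, 0], [-30, 14, -20, 0], [-36, 17, -20, 0], [-40, 20, -20, 0], [-40, 22, -20, 0], [-40, 22, -20, 0]], "fingers": 3}}

```text
t: 40.8
ee_pos: [0.6516, -0.2067, 0.411]
tcp_rot: [-0.001, 0.708, 0.706, -0.0]
contact_force: [0.1, 0.0, 0.9]
width: 0.352
grasp_force: 0.0
```

Run:
```python
from h import *
go([.650,-.2015,.309])
b=ctrl.snapshot("scene");save(b,"s9",(120,70,240,160),5)
```

```text
t 40.8 pos [ 0.6516 -0.2067  0.411 ] head -0.18 w 0.352
[0.52, -0.15, 10.2, -0.18]
```

View pics/s9.png

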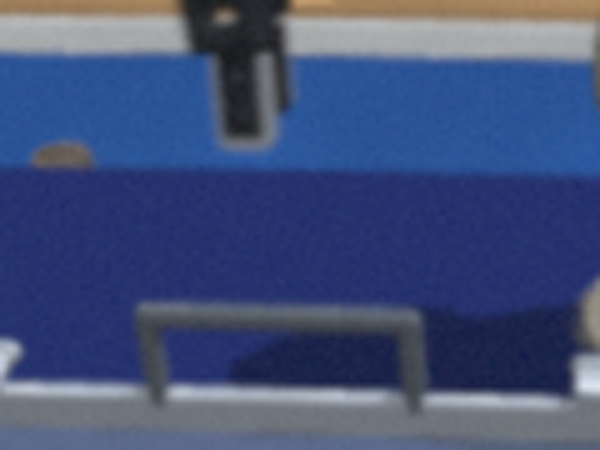

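The bar is at (280,315) in the crop, where I predicted it, with the fingers above it. I'll descend and grip.

>>> {"api": "move_arm", "payload": {"plan": [[0.4, -0.1, 3, 0], [0.4, -0.1, 6, 0], [0.4, -0.1, 9, 0], [0.4, -0.1, 10.2, 0], [0.4, -0.1, 10.2, 0]]}}

```text
t: 41.48
ee_pos: [0.65, -0.1998, 0.3104]
tcp_rot: [-0.0, 0.707, 0.707, -0.0]
contact_force: [0.4, -0.2, 0.4]
width: 0.35
grasp_force: 0.0
```

>>> {"api": "move_arm", "payload": {"plan": [[0, 0, 0, 0], [0, 0, 0, 0], [0, 0, 0, 0], [0, 0, 0, 0], [0, 0, 0, 0]], "fingers": 0, "grip_force": 60}}

```text
t: 42.1
ee_pos: [0.6503, -0.1998, 0.3118]
tcp_rot: [0.001, 0.707, 0.707, 0.0]
contact_force: [-1.4, -0.1, 5.7]
width: 0.088
grasp_force: 58.9
```

Run:
```python
import numpy as np
f=lambda a:np.array([-225*np.cos(a)+4*np.sin(a),225*np.sin(a)+4*np.cos(a)])/10
for r in((1.68,np.r_[1.63,1.58:.87:-.1]),(.88,np.r_[.83,.78:.17:-.1,.13])):
    print([[0,*(f(a)-f(r[0])).round(2)*[1,-1],0] for a in r[1]])
```

```text
[[0, np.float64(-1.12), np.float64(-0.11), 0], [0, np.float64(-2.24), np.float64(-0.17), 0], [0, np.float64(-4.49), np.float64(-0.12), 0], [0, np.float64(-6.72), np.float64(0.15), 0], [0, np.float64(-8.92), np.float64(0.65), 0], [0, np.float64(-11.05), np.float64(1.37), 0], [0, np.float64(-13.1), np.float64(2.29), 0], [0, np.float64(-15.05), np.float64(3.41), 0], [0, np.float64(-16.88), np.float64(4.73), 0]]
[[0, np.float64(-0.86), np.float64(0.72), 0], [0, np.float64(-1.69), np.float64(1.49), 0], [0, np.float64(-3.22), np.float64(3.14), 0], [0, np.float64(-4.57), np.float64(4.93), 0], [0, np.float64(-5.75), np.float64(6.85), 0], [0, np.float64(-6.72), np.float64(8.88), 0], [0, np.float64(-7.49), np.float64(10.99), 0], [0, np.float64(-8.04), np.float64(13.17), 0], [0, np.float64(-8.23), np.float64(14.28), 0]]
```

>>> {"api": "move_arm", "payload": {"plan": [[0, -1.1, -0.1, 0], [0, -2.2, -0.2, 0], [0, -4.5, -0.1, 0], [0, -6.7, 0.15, 0], [0, -8.9, 0.65, 0], [0, -11, 1.4, 0], [0, -13.1, 2.3, 0], [0, -15.05, 3.4, 0], [0, -16.9, 4.7, 0], [0, -16.9, 4.7, 0]]}}

```text
t: 43.35
ee_pos: [0.4799, -0.1988, 0.2635]
tcp_rot: [-0.001, 0.707, 0.707, -0.0]
contact_force: [-4.8, 4.9, 5.9]
width: 0.089
grasp_force: 59.9
```

>>> {"api": "move_arm", "payload": {"plan": [[0, -0.9, 0.7, 0], [0, -1.7, 1.5, 0], [0, -3.2, 3.1, 0], [0, -4.6, 4.9, 0], [0, -5.8, 6.9, 0], [0, -6.7, 8.9, 0], [0, -7.5, 11, 0], [0, -8.0, 13.2, 0], [0, -8.2, 14.3, 0], [0, -8.2, 14.3, 0]]}}

```text
t: 44.6
ee_pos: [0.3988, -0.1985, 0.1195]
tcp_rot: [-0.002, 0.707, 0.707, 0.0]
contact_force: [0.3, 6.6, -4.2]
width: 0.088
grasp_force: 59.1
```

>>> {"api": "move_arm", "payload": {"plan": [[0, 0, 0, 0], [0, 0, 0, 0], [0, 0, 0, 0]], "fingers": 2.6}}

```text
t: 44.98
ee_pos: [0.3995, -0.1998, 0.1207]
tcp_rot: [0.001, 0.707, 0.707, -0.0]
contact_force: [0.4, 0.1, 0.4]
width: 0.301
grasp_force: 0.0
```

>>> {"api": "move_arm", "payload": {"plan": [[0, 0, -2.5, 0], [0, 0, -5, 0], [0, 0, -8, 0], [0, 0, -8, 0]]}}

```text
t: 45.48
ee_pos: [0.4, -0.2001, 0.2023]
tcp_rot: [0.002, 0.707, 0.707, 0.0]
contact_force: [-0.6, -0.2, -0.9]
width: 0.306
grasp_force: 0.0
```

>>> {"api": "move_arm", "payload": {"plan": [[0, 2, 0, 0], [0, 5.5, 0, 0], [0, 5.5, 0, 0], [0, 5.5, 0, 0], [0, 5.5, 0, 0], [0, 5.5, 0, 0]], "fingers": 0}}

```text
t: 46.22
ee_pos: [0.4538, -0.1995, 0.2004]
tcp_rot: [0.0, 0.707, 0.707, -0.0]
contact_force: [-0.1, -0.0, -0.2]
width: 0.003
grasp_force: 0.0
```

Run:
```python
from h import *
go([.452,-.2015,.14])
```

```text
t 46.23 pos [ 0.4538 -0.1995  0.2004] head -0.06 w 0.003
[-0.2, -0.18, 6.04, -0.06]
```

>>> {"api": "move_arm", "payload": {"plan": [[-0.2, -0.2, 3, 0], [-0.2, -0.2, 6, 0], [-0.2, -0.2, 7, 0], [-0.2, -0.2, 7.3, 0], [-0.2, -0.2, 7.6, 0], [-0.2, -0.2, 7.6, 0]]}}

```text
t: 46.98
ee_pos: [0.4527, -0.2018, 0.1262]
tcp_rot: [0.001, 0.707, 0.707, 0.0]
contact_force: [-4.0, 2.4, 10.3]
width: -0.001
grasp_force: 5.0
```

>>> {"api": "move_arm", "payload": {"plan": [[0, 0, 0.2, 0], [0, 0, 0.4, 0], [0, 0, 0.6, 0], [0, 0, 0.8, 0], [0, 0, 1.0, 0], [0, 0, 1.0, 0]]}}

```text
t: 47.72
ee_pos: [0.4522, -0.2014, 0.1141]
tcp_rot: [-0.0, 0.707, 0.707, -0.0]
contact_force: [0.3, -0.3, -0.2]
width: 0.002
grasp_force: 0.0
```

>>> {"api": "move_arm", "payload": {"plan": [[0, 0, 0.1, 0], [0, 0, 0.2, 0], [0, 0, 0.2, 0]]}}

```text
t: 48.1
ee_pos: [0.4523, -0.2015, 0.113]
tcp_rot: [0.0, 0.707, 0.707, -0.0]
contact_force: [-2.1, 1.4, 6.8]
width: -0.002
grasp_force: 3.7
```

>>> {"api": "move_arm", "payload": {"plan": [[0, 0, -1, 0], [0, 0, -5, 0], [0, 0, -10, 0], [6, -3, -10, 0], [12, -5, -10, 0], [18, -6, -10, 0], [24, -6, -10, 0], [30, -6, -10, 0], [30, -6, -10, 0]]}}

```text
t: 49.22
ee_pos: [0.3918, 0.1019, 0.2128]
tcp_rot: [0.0, 0.705, 0.709, 0.0]
contact_force: [0.3, -1.0, 0.5]
width: 0.003
grasp_force: 0.0
```

Run:
```python
from h import *
t=ctrl.snapshot("top");b=ctrl.snapshot("scene")
A=cv2.resize(t[130:270,225:425],(400,280));B=cv2.resize(b[130:270,90:290],(400,280));save(np.hstack([A,B]),"s10")
```

```text
(no output)
```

View pics/s10.png

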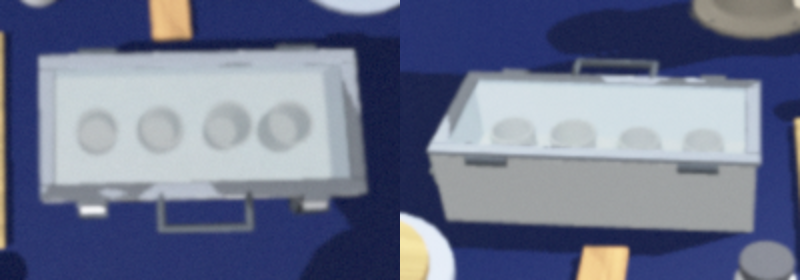

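The lid is shut: the handle sits level at (205,228) in the top crop, and the lid carried load at 113 mm. All four pots stand upright underneath at (98,131) to (285,127). Handing in.

```bash
python3 -c "
from station import ctrl
print(ctrl.sense()['joint_vel']);print(ctrl.job_done())"
```

```text
[-0.04855418  0.0008214   0.00091748 -0.00117784 -0.00097864 -0.00209883]
the job is handed in; nothing more can be done
None
```

The job is handed in (no verdict was shown): all four pots that were present stand upright in the damp box, the lid is snapped shut, and the arm never went near the jar, bowl or paddle.

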